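# Clear the sorting board and present the agate ball

### The arm

A 6-joint arm with a two-finger parallel gripper is mounted at the origin on the work surface. World frame = base frame: x ahead of the robot, y to its left, z up, the work surface at z = 0. Lengths are in m, angles in rad, forces in N, time in s.
With the tool pointing down it reaches from about 0.325 to 0.775 m from the base axis. Payload 5.5 kg.
Tool frame: the origin (TCP) lies at the very end of the fingers, on their centre line; the grasp point (between the pads) lies 19 mm behind it; z points along the fingers, y is the line along which they close (so a half turn about z gives the same grasp; the last joint's range is limited). The gripper opens to 88 mm and grips with 3 to 60 N. Pads are 20 mm wide; open, the fingers measure 115 mm over their backs; the gripper's body (75 mm by 178 mm) begins 61 mm behind the grasp point.
Start: joints at [-0.057, 0.091, 1.231, -0, 1.82, -0.057], TCP at [0.6, -0, 0.223] pointing down, gripper open.
Joint ranges: [-2.87, 2.87], [-0.86, 2.18], [0.17, 2.46], [-1.51, 4.65], [0.06, 2.69], [-2.65, 2.65]. Speed limits (rad/s): [2.57, 2.57, 3.01, 3.14, 3.14, 3.14].

### API

Orientations are given as a unit quaternion [x, y, z, w].
In Python, from cell import arm, eyes gives the robot as it stands.
- The arm moves only by the tool inch_along, called after ">>>" in YAML: its name, and indented under it one key for each argument. Schema: {"type":"object","properties":{"rows":{"type":"array","items":{"type":"array","items":{"type":"array","items":{"type":"number"},"minItems":7,"maxItems":7},"minItems":1,"maxItems":12},"minItems":1,"maxItems":1},"grip_force":{"type":"number"},"only":{"type":"string"},"quiet":{"type":"boolean"},"lines":{"type":"string"}},"required":["rows"],"additionalProperties":false}. rows is a list that holds a single list of rows (three levels of brackets), with 1 to 12 rows, each of 7 numbers: dx, dy, dz in shares of the most that a row can go, 1 being 50 mm, then a rotation vector rx, ry, rz in shares of pi/2 rad (1.0 is pi/2 rad), then the finger opening in m; each row shifts and turns the commanded pose from where the row before left it, along the tool's axes as they then stand; what a row does not reach is not made up. A row lasts 1/10 s, in which the tool goes at most 0.05 m and 0.15 rad, less where a joint would pass 70% of its speed; a pose out of reach is approached as far as the arm can. The fingers move at their own pace and stop on an object; grip_force is the grip in N (left out, the last holds). Time passes only in rows, so rows that do not move let the fingers close. The tool returns the time, the measured TCP pose, the force, the opening and the grip force at its end. only (a regular expression) keeps the lines of the reply that match it, lines (a string "A,B") keeps lines A to B, and quiet returns only ok. Input that does not fit is refused with a message, and nothing moves.
- arm.state(): the state, without advancing time (a new reading comes with each control period).
- eyes.read_camera(name): name is "scene" or "side" or "wrist"; returns (picture, depth): 480x640x3 uint8, red, green, blue; 480x640 float32, m along the optical axis (not along the pixel's ray), 0 where there is no reading.
- eyes.camera_info(name): a dict with "fx", "fy", "cx", "cy" (pixels), "pose" (4x4, takes a point from camera to world coordinates); the wrist camera has in their place "tool_from_camera" (4x4, takes a point from camera to tool coordinates, whose origin is the TCP and whose axes are the flange's). Camera axes: x right, y up, looking along -z (the intrinsics and any distortion apply to the point x, -y, -z); pixel columns grow to the right and rows downward; lengths in m; the calibration is good to about 2 mm. The wrist camera is an equidistant fisheye: a pixel r from the principal point sees the ray r / f radians off the axis. A picture is of the moment at which its call begins: read the wrist's pose just before it. camera_info takes no time and is no camera call.
- arm.finish_job(): hands the job in; it is judged then, once.
The state is a dict: "time": time; "q": joint angles; "dq": joint speeds; "effort": joint torques, N m; "position": TCP position; "tool_rot": TCP orientation; "contact_force": force on the tool from outside, world axes, zero at the start; "ft_torque": the same for the moment, N m; "width": finger opening in m; "grip_force": force on a finger pad.
Only numpy, scipy, OpenCV 4.12 (cv2) and the standard library are available. Lean on these libraries where they do the work, as an engineer would, in place of code of your own. Each camera call takes 0.05 s, during which the arm holds its last target. There are 200 camera calls.

### The job

Sweep the three stone chips off the grey sorting board into its catch trough with the scraper block, never touching the chips with the gripper, then stand the scraper back upright on the middle of its cork pad. Then pick up the wooden stone tray by its fin, keep it near level so that the loose agate ball stays in its pocket, bring the middle of the tray over the middle of the board about 10 cm above it, and finish there still holding the tray level and steady. Do not touch the ball and leave everything else on the table where it is.

Things in the scene. Friction and masses are not known exactly. Their poses are not given: they have to be found in the camera images.
- board: Fixed sorting board: light timber plinth with a flat grey top 180 mm (x) by 200 mm (y), 30 mm above the table, turned up to 0.3 rad. Origin: centre of the plinth's underside, at table height. Its own +x points away from the robot; a catch trough adjoins that side.
- board_mid (a point): Middle of the board's grey top surface, 30 mm above the table.
- scraper: Loose scraper block, 130 mm long (its x), 24 mm thick (its y), 62 mm tall: black rubber foot 22 mm high, brown wooden body above it 120 mm long and 20 mm thick, 140 g. Origin: centre of its underside; z up. At the start it stands upright on the cork pad, long side roughly along the pad's.
- pad: Fixed cork pad, 160 mm (x) by 70 mm (y), 4 mm thick. Origin: centre of its underside, at table height. It is either right or left of the board, the tray on the other side.
- tray: Loose wooden tray, 260 g: light slab 150 mm (x) by 70 mm (y), 8 mm thick. On its middle a dark upright fin 56 mm long (x), 14 mm thick (y), top 60 mm above the underside. At its +x end a black ring pocket, at its -x end a brass disc (16 mm high) that balances it under the fin. Origin: centre of its underside. It stands flat on the table.
- pocket (a point): Middle of the ring pocket's floor on the tray, 48 mm from the fin's middle along the tray's +x and 10 mm above the tray's underside. Pocket inner radius 20 mm, rim 4 mm above its floor, outer radius 24 mm.
- ball_center (a point): Centre of the loose orange agate ball, 28 mm diameter, 30 g, which rolls freely in the pocket.
- chip0: Loose red stone chip, 20 x 16 x 11 mm, 12 g, on the grey top, within 45 mm of the board's middle line (its y) and between 45 mm nearer and 60 mm farther than the board's middle (its x). Origin: centre of its underside.
- chip1: Loose blue stone chip, 20 x 16 x 11 mm, 12 g, on the grey top, within 45 mm of the board's middle line (its y) and between 45 mm nearer and 60 mm farther than the board's middle (its x). Origin: centre of its underside.
- chip2: Loose green stone chip, 20 x 16 x 11 mm, 12 g, on the grey top, within 45 mm of the board's middle line (its y) and between 45 mm nearer and 60 mm farther than the board's middle (its x). Origin: centre of its underside.
- ball: The agate ball itself (its origin turns with it as it rolls: use point ball_center).
- bowl: Bystander: brass bowl 110 mm across, 62 mm tall, on an orange foot, a mallet leaning in it (to 90 mm). Origin: centre of underside.
- jar: Bystander: amber glass jar, 60 mm across, 75 mm tall. Origin: centre of underside.
- cup: Bystander: white paper cup, 74 mm across, 90 mm tall. Origin: centre of underside.
- coaster: Bystander: flat wooden coaster, 70 mm across, 7 mm high. Origin: centre of underside.
- pendant_box: Bystander: blue box with a white lid, 52 x 62 mm, 38 mm tall. Origin: centre of underside.
- trough_mid (a point): Middle of the catch trough's dark floor, 4 mm above the table. The trough spans board x = 90 to 170 mm (outside) and the board's whole width; its three walls are 5 mm thick and 24 mm tall, 6 mm below the grey top. Towards the grey top it is open, with no lip.
Not all that is in view belongs to the job. There is more than one size of the scraper; the job needs the smallest. Several things have the shape of the tray; the one meant has the colours described above.

How it is judged:
By the outcome, as a careful person would: the job done as asked, in the order asked, and still so for the second after the job is handed in, while the arm keeps its last pose, push and grip.
It also fails if it takes over 64 s, if anything falls off the work surface, if the arm or the gripper's body presses on something with over 40 N, if the wrist force passes 120 N, or if a joint passes its speed limit or range.

## Working session

There is one attempt and no reset: what is moved stays moved. The work goes in short steps, Python scripts to look and compute and a tool call to move; the robot and the scene stay as the last step left them, time stands still between calls to the robot, and variables do not carry over. Pictures are saved under pics/ and viewed, at most 10 in all, crops included, and the job is handed in when it is done.

```bash
mkdir -p pics; ls; python3 - <<'E'
from cell import arm, eyes
import cv2,numpy as np
for n in("scene","side"):
    p,d=eyes.read_camera(n); cv2.imwrite(f"pics/{n}0.png",p[:,:,::-1]); np.savez(f"pics/{n}0.npz",p=p,d=d)
    i=eyes.camera_info(n); print(n,{k:np.round(v,4).tolist() if not isinstance(v,str) else v for k,v in i.items()})
s=arm.state();print(s)
E
```

```text
pics
scene {'fx': 501.1914, 'fy': 501.1914, 'cx': 314.8808, 'cy': 240.3705, 'pose': [[-0.6275, -0.505, 0.5926, 1.1621], [0.7786, -0.403, 0.481, 0.5186], [-0.0041, 0.7633, 0.6461, 0.7699], [0.0, 0.0, 0.0, 1.0]]}
side {'fx': 436.6516, 'fy': 436.6516, 'cx': 320.2069, 'cy': 240.7842, 'pose': [[0.7575, 0.4779, -0.4448, 0.0156], [-0.6528, 0.5574, -0.5129, -0.5727], [0.0028, 0.6789, 0.7342, 0.8894], [0.0, 0.0, 0.0, 1.0]]}
{'time': 0.1, 'q': array([-5.66690874e-02,  9.17939585e-02,  1.23175554e+00, -2.31785178e-05,
        1.81983006e+00, -5.66775981e-02]), 'dq': array([ 0.00197288, -0.00176235, -0.00186494, -0.00039876,  0.00056367,
        0.00098538]), 'effort': array([ 2.46603209e-03, -4.47854412e+01, -4.07573140e+01,  6.99365954e-02,
        2.83264846e-02, -6.35370566e-05]), 'position': array([5.99725097e-01, 2.45052447e-05, 2.21619357e-01]), 'tool_rot': array([ 7.07105503e-01,  7.07107495e-01, -6.03347819e-04, -6.59055921e-04]), 'contact_force': array([-0.51010828,  0.39294249,  0.21344849]), 'ft_torque': array([0.02153218, 0.05699616, 0.07189821]), 'grip_force': 0.0, 'width': 0.08799044605955846}
```

View pics/scene0.png

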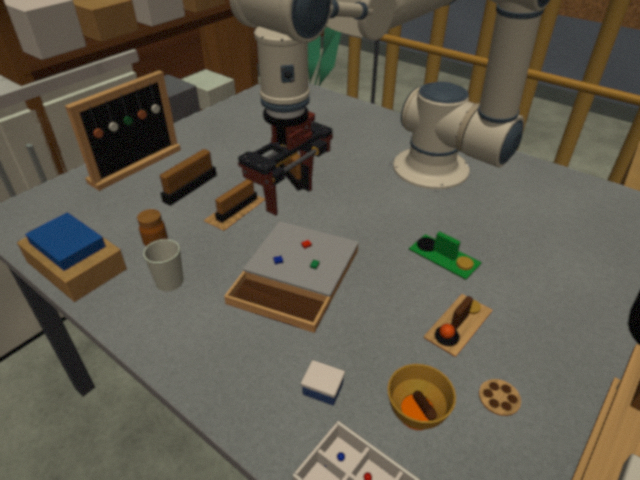

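View pics/side0.png

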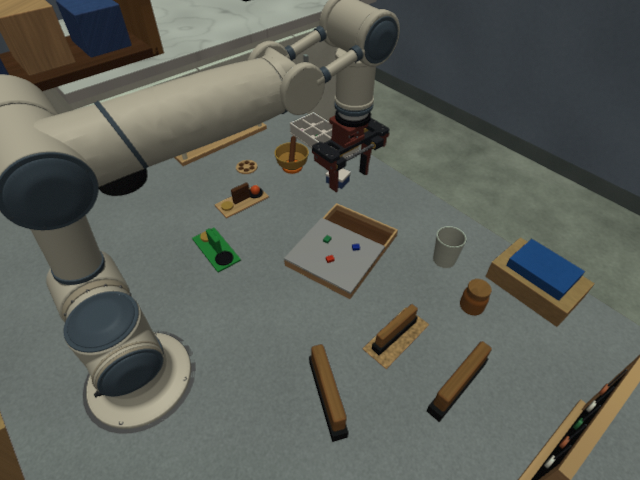

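The views show the board with chips at scene (306,244) red, (278,260) blue and (315,265) green. The small scraper stands on its cork pad at scene (237,203) and side (396,332). The tray with the orange ball is at scene (459,322) and side (242,200). Next I'll measure these by depth.

```bash
cat > h.py <<'E'
from cell import arm, eyes
import cv2,numpy as np
from scipy.spatial.transform import Rotation as R
def cloud(n,p=None,d=None):
    if p is None: p,d=eyes.read_camera(n)
    i=eyes.camera_info(n); v,u=np.mgrid[0:480,0:640]
    c=np.dstack([(u-i["cx"])/i["fx"]*d,-(v-i["cy"])/i["fy"]*d,-d,np.ones_like(d)])
    w=(c@i["pose"].T)[...,:3]; w[d==0]=np.nan
    return p,w,cv2.cvtColor(p,cv2.COLOR_RGB2HSV).astype(int)
def rect(P):
    c,s,a=cv2.minAreaRect(P[:,:2].astype(np.float32)*1000)
    if s[0]<s[1]: s=s[::-1];a+=90
    return np.round(c,1),np.round(s,1),round((a+90)%180-90,1)  # mm, long side angle deg
def box(w,x0,x1,y0,y1,z0,z1):
    return (w[...,0]>x0)&(w[...,0]<x1)&(w[...,1]>y0)&(w[...,1]<y1)&(w[...,2]>z0)&(w[...,2]<z1)
E
python3 - <<'E'
from h import *
for n in("scene","side"):
    f=np.load(f"pics/{n}0.npz"); p,w,h=cloud(n,f["p"],f["d"])
    print(n)
    pts={"scene":dict(board=(300,260),chipR=(306,244),chipB=(278,260),chipG=(315,265),scr=(236,193),pad=(222,222),ball=(447,331),fin=(462,312),tray=(445,345),trough=(280,298)),
     "side":dict(board=(340,250),chipR=(330,259),chipB=(355,247),chipG=(327,239),scr=(397,325),pad=(405,347),ball=(256,191),fin=(240,192),tray=(245,207),trough=(360,222))}[n]
    for k,(u,v) in pts.items(): print(k,np.round(w[v,u]*1000),p[v,u],h[v,u])
E
```

```text
scene
board [557. -15.  32.] [133 129 120] [ 21  25 133]
chipR [515. -32.  41.] [151  31   1] [  6 253 151]
chipB [595. -44.  43.] [14 32 99] [114 219  99]
chipG [558.  28.  43.] [20 91 47] [ 71 199  91]
scr [ 493. -274.   62.] [75 48 19] [ 16 190  75]
pad [ 551. -272.    7.] [81 63 36] [ 18 142  81]
ball [537. 328.  34.] [181  70  21] [  9 225 181]
fin [497. 335.  56.] [57 33 19] [ 11 170  57]
tray [551. 336.  12.] [79 58 36] [ 15 139  79]
trough [649.   8.   3.] [66 42 22] [ 14 170  66]
side
board [553. -33.  32.] [126 127 122] [ 36  10 127]
chipR [509. -43.  39.] [149  44  27] [  4 209 149]
chipB [583. -57.  43.] [ 23  42 111] [113 202 111]
chipG [546.  11.  44.] [ 36 102  59] [ 70 165 102]
scr [ 480. -295.   63.] [103  75  43] [ 16 149 103]
pad [ 484. -326.    4.] [142 115  75] [ 18 120 142]
ball [525. 310.  27.] [111  45  21] [  8 207 111]
fin [477. 321.  42.] [32 20 12] [ 12 159  32]
tray [469. 290.   9.] [138 107  70] [ 16 126 138]
trough [688.  28.   3.] [63 42 24] [ 14 158  63]
```

```bash
cat >> h.py <<'E'
def measure(n,p=None,d=None):
    p,w,h=cloud(n,p,d); H,S,V=h[...,0],h[...,1],h[...,2]; B=box(w,.4,.72,-.16,.16,.033,.05)
    ok=lambda m:w[m]
    b=box(w,.4,.72,-.16,.16,.026,.036)&(S<80)
    print(n,"board",rect(ok(b)),np.nanmean(ok(b)[:,2]).round(4))
    for k,m in dict(R=((H<10)|(H>170)),B=(H>100)&(H<130),G=(H>55)&(H<90)).items():
        q=ok(box(w,.4,.8,-.2,.2,-.01,.06)&m&(S>140)); 
        if len(q): print(" chip",k,(q.mean(0)*1000).round(1),(q.max(0)*1000).round(),len(q))
    for k,m in dict(pad=box(w,.38,.62,-.4,-.19,.002,.012)&(S>85)&(V>60),
        scrtop=box(w,.38,.62,-.4,-.19,.055,.068)&(S>60),
        slab=box(w,.4,.6,.2,.45,.004,.015)&(S>80),fintop=box(w,.4,.6,.2,.45,.054,.066),
        ring=box(w,.4,.6,.2,.45,.009,.020)&(V<45),
        ball=box(w,.4,.6,.2,.45,.02,.05)&(S>200)&(V>70)&(H<12)).items():
        q=ok(m)
        if len(q)>4: print(" ",k,rect(q),(q.mean(0)*1000).round(1),len(q))
E
python3 - <<'E'
from h import *
for n in("scene","side"):
    f=np.load(f"pics/{n}0.npz"); measure(n,f["p"],f["d"])
E
```

```text
scene board (array([540.1, -24. ]), array([202.4, 185.2]), -73.8) 0.0307
 chip R [539.2 -25.8  34.7] [698.  88.  46.] 59
 chip B [598.  -40.2  40.4] [792. 197.  44.] 37
 chip G [554.2  23.5  41. ] [563.  29.  45.] 32
  pad (array([ 492.3, -286.4]), array([161. ,  73.3]), 1.8) [ 511.3 -272.9    5. ] 463
  scrtop (array([ 491.3, -283.5]), array([118.2,  24.7]), 2.2) [ 496.  -280.8   63.4] 310
  slab (array([502.8, 371.8]), array([192.6, 158.4]), -0.8) [506.6 350.4   8.7] 1670
  fintop (array([481.3, 328.8]), array([59.7, 14. ]), -1.4) [485.1 329.6  59.8] 182
  ring (array([534.4, 330.8]), array([41.3, 32.3]), -61.5) [536.1 331.6  12.1] 148
  ball (array([527.2, 328.3]), array([35.9, 22.8]), -16.8) [534.2 327.   31.8] 163
side board (array([575.9, -15.7]), array([261.6, 202.5]), 16.4) 0.0307
 chip R [508.3 -41.1  39.9] [517. -31.  45.] 44
 chip B [608.3 -26.9  37.1] [778. 180.  45.] 41
 chip G [547.2  14.   40.5] [557.  20.  44.] 28
  pad (array([ 490.1, -293.9]), array([159. ,  69.2]), 4.3) [ 476.6 -308.     5. ] 899
  scrtop (array([ 487.2, -288.8]), array([120.7,  21. ]), 1.3) [ 483.1 -290.8   64.6] 419
  slab (array([501.4, 370.4]), array([190.1, 166.9]), -2.5) [480.1 330.    8.5] 552
  fintop (array([479.5, 323.4]), array([55.2, 19.3]), 0.3) [479.2 322.7  58.8] 84
  ring (array([501.6, 324.4]), array([92.2, 37.6]), -17.0) [504.6 316.   13.7] 81
  ball (array([525.2, 315.2]), array([19.9, 16.2]), -70.9) [524.3 314.5  30. ] 45
```

The rows are not in the units I measure in: shifts go in shares of 50 mm and turns go in shares of pi/2 rad. I convert before sending: -0.042 m is -0.84, 0.01 m is 0.2, 0.14 rad / 1.5708 = 0.0891.

>>> inch_along:
  rows:
    - [[-0.82,-0.32,0.2,0,0,0,0.06],[-0.82,-0.32,0.2,0,0,0,0.06],[-0.82,-0.32,0.2,0,0,0,0.06],[-0.82,-0.32,0.2,0,0,0,0.06],[-0.82,-0.32,0.2,0,0,0,0.06],[-0.82,-0.32,0.2,0,0,0,0.06],[-0.84,-0.3,0.2,0,0,0,0.06],[0,0,0,0,0,0.0891,0.06],[0,0,0,0,0,0.0891,0.06],[0,0,0,0,0,0.0891,0.06],[0,0,0,0,0,0.0891,0.06],[0,0,0,0,0,0.0891,0.06]]

```text
time: 1.3
position: [0.4887, -0.2879, 0.152]
tool_rot: [0.908, 0.419, -0.0, -0.0]
contact_force: [-0.0, 0.4, 0.1]
width: 0.0603
grip_force: 0.0
```

>>> inch_along:
  rows:
    - [[0,0,0,0,0,0.0891,0.06],[0,0,0,0,0,0.0891,0.06],[0,0,0,0,0,0.0891,0.06],[0,0,0,0,0,0.0891,0.06],[0,0,0,0,0,0.0891,0.06],[0,0,0,0,0,0.0866,0.06],[0,0,0,0,0,0,0.06],[0,0,0,0,0,0,0.06]]

```text
time: 2.1
position: [0.4889, -0.2879, 0.1523]
tool_rot: [1.0, 0.019, -0.0, -0.0]
contact_force: [-0.8, 0.1, 0.2]
width: 0.0602
grip_force: 0.0
```

```bash
cat >> h.py <<'E'
def wpx(st,uv,z):
    "wrist pixel(s) -> world points on plane(s) z"
    i=eyes.camera_info("wrist"); uv=np.atleast_2d(np.asarray(uv,float))
    x=uv[:,0]-i["cx"]; y=uv[:,1]-i["cy"]; r=np.hypot(x,y)+1e-9; t=r/i["fx"]
    ray=np.c_[np.sin(t)*x/r,-np.sin(t)*y/r,-np.cos(t)]
    T=i["tool_from_camera"]; Q=R.from_quat(st["tool_rot"]).as_matrix()
    o=st["position"]+Q@T[:3,3]; v=ray@T[:3,:3].T@Q.T
    return o+v*((z-o[2])/v[:,2])[:,None]
def warp(st,p,z,x0,x1,y0,y1,mm=1.0):
    "top view on plane z: image with col=(y1-y), row=(x1-x)"
    pass
E
sed -i '/^def warp/,$d' h.py
python3 - <<'E'
from h import *
s=arm.state();p,d=eyes.read_camera("wrist");cv2.imwrite("pics/w1.png",p[:,:,::-1]);np.savez("pics/w1.npz",p=p,d=d)
print(s["position"],s["tool_rot"],s["q"]);i=eyes.camera_info("wrist");print(i)
E
```

```text
[ 0.48889092 -0.28791427  0.1522545 ] [ 9.99815654e-01  1.91976430e-02 -2.56633530e-04 -2.07140526e-04] [-5.92216514e-01  1.17477770e-03  1.44760328e+00  4.49369851e-05
  1.69347269e+00  9.40187650e-01]
{'fx': 371.64829954431775, 'fy': 371.64829954431775, 'cx': 318.35559694022226, 'cy': 235.9657708136409, 'tool_from_camera': array([[ 9.45575690e-04,  9.57010438e-01,  2.90051938e-01,
         8.11708062e-02],
       [ 9.99999185e-01, -6.56131988e-04, -1.09514786e-03,
        -5.60819194e-04],
       [-8.57755579e-04,  2.90052737e-01, -9.57010279e-01,
        -1.61273587e-01],
       [ 0.00000000e+00,  0.00000000e+00,  0.00000000e+00,
         1.00000000e+00]])}
```

View pics/w1.png

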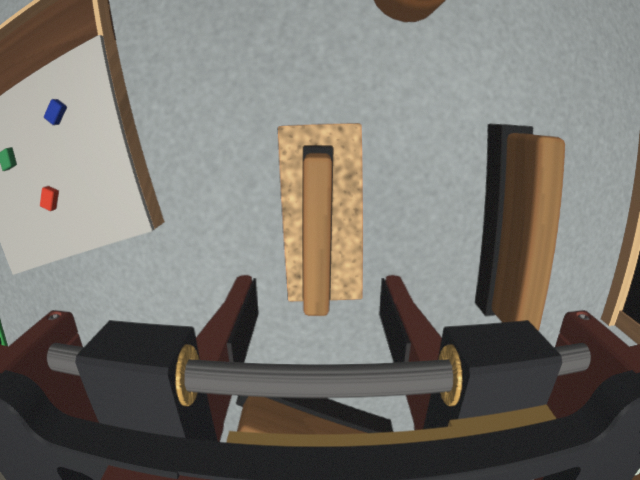

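The wrist view shows the pad with corners (278,127), (361,124), (362,298) and (289,300). The scraper's body top has corners at about (303,153), (332,153), (329,314) and (304,314). The chips are at (49,198), (55,112) and (7,158), and the board's near corners at (13,273) and (160,226).

```bash
python3 - <<'E'
from h import *
s=arm.state(); f=lambda uv,z:(wpx(s,uv,z)*1000)[:,:2].round(1)
P=f([(278,127),(361,124),(362,298),(289,300)],.004);print("pad",P.tolist(),P.mean(0),np.linalg.norm(np.diff(P,axis=0),axis=1))
S=f([(303,153),(332,153),(329,314),(304,314)],.066);print("scr",S.tolist(),S.mean(0),np.linalg.norm(np.diff(S,axis=0),axis=1))
a=f([(317,155),(317,312)],.066);print("axis deg",np.degrees(np.arctan2(*(a[0]-a[1])[::-1])),a.tolist())
a=f([(319.5,126),(325.5,299)],.004);print("pad axis deg",np.degrees(np.arctan2(*(a[0]-a[1])[::-1])))
print("chips RBG",f([(49,198),(55,112),(7,158)],.041).tolist())
B=f([(13,273),(152,231),(100,37)],.03);print("board near/right corners",B.tolist(),np.linalg.norm(np.diff(B,axis=0),axis=1))
z=np.load("pics/w1.npz")
m=cv2.inRange(cv2.cvtColor(z["p"],cv2.COLOR_RGB2HSV),(5,70,40),(30,255,255))
c=max([k for k in cv2.findContours(m,0,2)[0] if cv2.pointPolygonTest(k,(345,220),False)>=0 or cv2.pointPolygonTest(k,(317,220),False)>=0],key=cv2.contourArea)
print(cv2.boundingRect(c),cv2.contourArea(c))
E
```

```text
pad [[568.7, -251.2], [573.9, -319.5], [417.5, -331.1], [412.9, -263.3]] [ 493.25  -291.275] [ 68.49766419 156.82958904  67.95586803]
scr [[552.0, -275.0], [552.7, -294.2], [433.7, -297.8], [433.0, -278.9]] [ 492.85  -286.475] [ 19.21275618 119.05444133  18.91295852]
axis deg 2.1741192492494283 [[551.0, -284.3], [435.1, -288.7]]
pad axis deg 4.313948346534438
chips RBG [[513.8, -42.5], [590.3, -56.3], [553.6, 12.6]]
board near/right corners [[428.9, 43.5], [483.0, -146.1], [652.6, -96.4]] [197.16736545 176.73214195]
(278, 123, 85, 193) 14166.0
```

In the tool's units: 0.04 m is 0.8, 0.03 m is 0.6.

>>> inch_along:
  rows:
    - [[0.072,-0.028,0.8,0,0,0,0.06],[0,0,0.8,0,0,0,0.06],[0,0,0.6,0,0,0,0.06],[0,0,0.24,0,0,0,0.06],[0,0,0,0,0,0,0.06],[0,0,0,0,0,0,0.0],[0,0,0,0,0,0,0.0],[0,0,0,0,0,0,0.0],[0,0,0,0,0,0,0.0],[0,0,0,0,0,0,0.0],[0,0,0,0,0,0,0]]
  grip_force: 45

```text
time: 3.25
position: [0.4927, -0.2866, 0.0311]
tool_rot: [1.0, 0.017, 0.0, 0.0]
contact_force: [0.3, 0.1, 1.9]
width: 0.0197
grip_force: 45.0
```

In the tool's units: -0.047 m is -0.94, -0.045 m is -0.9, -0.14 rad / 1.5708 = -0.0891.

>>> inch_along:
  rows:
    - [[0,0,-0.4,0,0,0,0],[0,0,-0.8,0,0,0,0],[0,0,-0.9,0,0,0,0],[0,0,-0.5,0,0,0,0],[-0.06,-0.94,0,0,0,0,0],[-0.06,-0.94,0,0,0,0,0],[-0.06,-0.94,0,0,0,0,0],[-0.06,-0.94,0,0,0,0,0],[-0.06,-0.94,0,0,0,0,0],[0,0,0,0,0,-0.0891,0],[0,0,0,0,0,-0.0891,0],[0,0,0,0,0,-0.0891,0]]
  grip_force: 45

```text
time: 4.45
position: [0.4691, -0.0514, 0.1602]
tool_rot: [0.973, 0.229, -0.0, -0.0]
contact_force: [-0.3, -0.7, -1.5]
width: 0.0197
grip_force: 45.0
```

>>> inch_along:
  rows:
    - [[0,0,0,0,0,-0.0891,0],[0,0,0,0,0,-0.0891,0],[0,0,0,0,0,-0.0891,0],[0,0,0,0,0,-0.0891,0],[0,0,0,0,0,-0.0891,0],[0,0,0,0,0,-0.0891,0],[0,0,0,0,0,-0.0891,0],[0,0,0,0,0,-0.0891,0],[0,0,0,0,0,-0.0891,0],[0,0,0,0,0,-0.0891,0],[0,0,0,0,0,0,0],[0,0,0,0,0,0,0]]

```text
time: 5.65
position: [0.4692, -0.0521, 0.1603]
tool_rot: [0.601, 0.799, -0.0, -0.0]
contact_force: [0.6, 0.5, -1.7]
width: 0.0197
grip_force: 45.0
```

```bash
python3 - <<'E'
from h import *
s=arm.state();p,d=eyes.read_camera("wrist");cv2.imwrite("pics/w2.png",p[:,:,::-1])
Q=R.from_quat(s["tool_rot"]).as_matrix();print(s["position"],np.degrees(np.arctan2(Q[1,1],Q[0,1])),s["width"])
E
```

```text
[ 0.46923341 -0.05210587  0.16031787] 16.0607003832815 0.019713760538385763
```

View pics/w2.png

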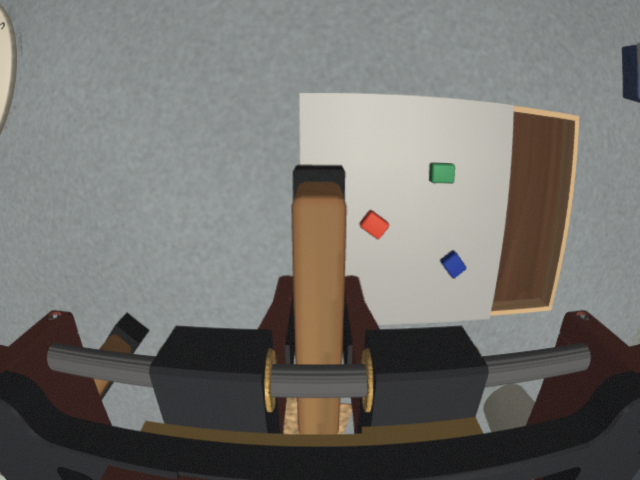

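The wrist view shows the scraper held upright across the board. Red is at (375,224), green at (442,173) and blue at (453,264). The board's corners are at (300,93), (513,106) and (491,319).

```bash
python3 - <<'E'
from h import *
s=arm.state(); f=lambda uv,z:(wpx(s,uv,z)*1000)[:,:2]
B=f([(300,93),(513,106),(491,319)],.03);print(B.round(1).tolist(),np.linalg.norm(np.diff(B,axis=0),axis=1)); e=B[1]-B[0];e2=B[1]-B[2];print(np.degrees(np.arctan2(e[1],e[0])),np.degrees(np.arctan2(e2[1],e2[0]))-90); c=(B[0]+B[2])/2;print("centre",c)
a=np.radians(16.2);ex=np.array([np.cos(a),np.sin(a)]);ey=np.array([-ex[1],ex[0]])
for k,q in zip(("G","R","B","tcp"),list(f([(442,173),(375,224),(453,264)],.039))+[s["position"][:2]*1000]): print(k,((q-c)@ex).round(1),((q-c)@ey).round(1))
E
```

```text
[[427.5, 46.5], [599.1, 96.0], [658.1, -94.5]] [178.60823938 199.42235248]
16.08977979729132 17.20886734742733
centre [542.81960405 -23.99814063]
G 20.8 39.6
R -32.1 -2.5
B 37.9 -37.5
tcp -78.5 -6.5
```

In the tool's units: 0.04 m is 0.8, 0.01 m is 0.2.

>>> inch_along:
  rows:
    - [[0.11,0.16,0.6,0,0,0,0],[0,0,0.8,0,0,0,0],[0,0,0.4,0,0,0,0],[0,0,0.2,0,0,0,0],[0,0,0,0,0,0,0],[0,0,0,0,0,0,0]]

```text
time: 6.3
position: [0.4762, -0.0448, 0.062]
tool_rot: [0.6, 0.8, 0.0, 0.001]
contact_force: [0.3, 0.2, -0.9]
width: 0.0196
grip_force: 45.0
```

In the tool's units: 0.014 m is 0.28, 0.008 m is 0.16.

>>> inch_along:
  rows:
    - [[0,0,0.06,0,0,0,0],[0,0.16,0,0,0,0,0],[0,0.28,0,0,0,0,0],[0,0.28,0,0,0,0,0],[0,0.28,0,0,0,0,0],[0,0.28,0,0,0,0,0],[0,0.28,0,0,0,0,0],[0,0.28,0,0,0,0,0],[0,0.28,0,0,0,0,0],[0,0.28,0,0,0,0,0],[0,0.28,0,0,0,0,0],[0,0.28,0,0,0,0,0]]

```text
time: 7.5
position: [0.6189, -0.0028, 0.058]
tool_rot: [0.6, 0.8, 0.0, 0.0]
contact_force: [0.3, -0.6, -1.8]
width: 0.0195
grip_force: 45.0
```

>>> inch_along:
  rows:
    - [[0,0.28,0,0,0,0,0],[0,0.12,0,0,0,0,0],[0,0,0,0,0,0,0],[0,0,0,0,0,0,0]]

```text
time: 7.9
position: [0.6367, 0.0024, 0.0576]
tool_rot: [0.6, 0.8, -0.0, -0.0]
contact_force: [-0.5, -0.2, -2.1]
width: 0.0193
grip_force: 45.0
```

```bash
python3 - <<'E'
from h import *
s=arm.state();a=np.radians(16.3);ex=np.array([np.cos(a),np.sin(a)]);print((s["position"][:2]-[.5405,-.0255])@ex)
p,d=eyes.read_camera("wrist");q,_=eyes.read_camera("scene");cv2.imwrite("pics/w3.png",cv2.resize(np.hstack([p,q])[:,:,::-1],(800,300),interpolation=cv2.INTER_AREA))
E
```

```text
0.10013825743015228
```

View pics/w3.png

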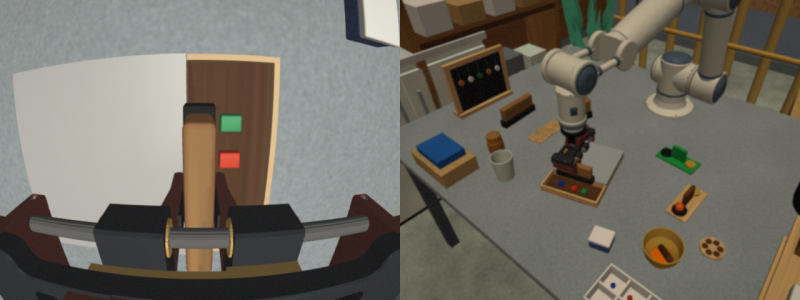

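All three chips lie in the trough: green and red in the wrist view at (231,123) and (230,159), and blue in the scene view at (561,184). The scraper now goes back to the pad.

In the tool's units: -0.045 m is -0.9, -0.0346 m is -0.692, 0.14 rad / 1.5708 = 0.0891.

>>> inch_along:
  rows:
    - [[0,0,-0.6,0,0,0,0],[0,0,-0.9,0,0,0,0],[0,0,-0.6,0,0,0,0],[-0.692,-0.624,0,0,0,0,0],[-0.692,-0.624,0,0,0,0,0],[-0.692,-0.624,0,0,0,0,0],[-0.692,-0.624,0,0,0,0,0],[-0.692,-0.624,0,0,0,0,0],[-0.692,-0.624,0,0,0,0,0],[-0.692,-0.624,0,0,0,0,0],[0,0,0,0,0,0.0891,0],[0,0,0,0,0,0.0891,0]]

```text
time: 9.2
position: [0.4936, -0.2929, 0.1628]
tool_rot: [0.709, 0.705, 0.0, 0.0]
contact_force: [0.0, 0.1, -1.7]
width: 0.0197
grip_force: 45.0
```

>>> inch_along:
  rows:
    - [[0,0,0,0,0,0.0891,0],[0,0,0,0,0,0.0891,0],[0,0,0,0,0,0.0891,0],[0,0,0,0,0,0.0891,0],[0,0,0,0,0,0.0891,0],[0,0,0,0,0,0.0891,0],[0,0,0,0,0,0.0891,0],[0,0,0,0,0,0.0891,0],[0,0,0,0,0,0.0891,0],[0,0,0,0,0,0.0891,0],[0,0,0,0,0,0.0624,0],[0,0,0,0,0,0,0]]

```text
time: 10.4
position: [0.4946, -0.2912, 0.1629]
tool_rot: [0.999, 0.038, 0.0, 0.0]
contact_force: [0.3, 0.3, -1.9]
width: 0.0201
grip_force: 45.0
```

```bash
python3 - <<'E'
from h import *
s=arm.state();Q=R.from_quat(s["tool_rot"]).as_matrix();print(np.degrees(np.arctan2(Q[1,0],Q[0,0])), Q.T@(np.array([.4937,-.2912,.0311])-s["position"]))
p,d=eyes.read_camera("wrist");cv2.imwrite("pics/w4.png",p[:,:,::-1])
E
```

```text
4.339523903588674 [-9.58827712e-04 -8.85208496e-05  1.31792879e-01]
```

View pics/w4.png

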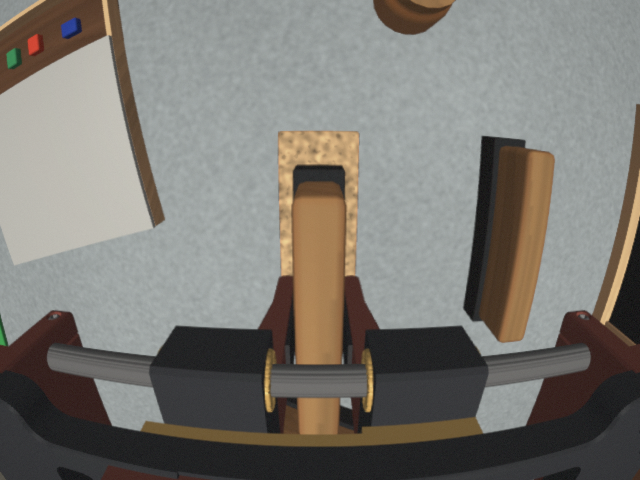

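In the wrist view the pad's far corners are at (278,131) and (359,131), centred on the scraper at column 319 and parallel to it. All three chips are visible in the trough.

In the tool's units: 0.045 m is 0.9, 0.04 m is 0.8.

>>> inch_along:
  rows:
    - [[-0.02,0,0.8,0,0,0,0],[0,0,0.9,0,0,0,0],[0,0,0.6,0,0,0,0],[0,0,0.2,0,0,0,0],[0,0,0.06,0,0,0,0],[0,0,0,0,0,0,0],[0,0,0,0,0,0,0]]

```text
time: 11.15
position: [0.4952, -0.2921, 0.0372]
tool_rot: [0.999, 0.039, 0.002, 0.001]
contact_force: [0.4, -0.2, -2.0]
width: 0.0199
grip_force: 45.0
```

In the tool's units: 0.003 m is 0.06, 0.001 m is 0.02.

>>> inch_along:
  rows:
    - [[-0.026,-0.016,0.06,0,0,0,0],[0,0,0.04,0,0,0,0],[0,0,0.02,0,0,0,0],[0,0,0,0,0,0,0],[0,0,0,0,0,0,0]]

```text
time: 11.65
position: [0.4932, -0.291, 0.031]
tool_rot: [0.999, 0.038, 0.001, 0.001]
contact_force: [-1.4, 2.2, 7.0]
width: 0.0197
grip_force: 45.0
```

In the tool's units: -0.045 m is -0.9, -0.04 m is -0.8.

>>> inch_along:
  rows:
    - [[0,0,0,0,0,0,0.03],[0,0,0,0,0,0,0.06],[0,0,0,0,0,0,0.06],[0,0,0,0,0,0,0.06],[0,0,-0.8,0,0,0,0.06],[0,0,-0.9,0,0,0,0.06],[0,0,-0.9,0,0,0,0.06],[0,0,-0.6,0,0,0,0.06],[0,0,0,0,0,0,0.06]]

```text
time: 12.55
position: [0.4944, -0.2918, 0.195]
tool_rot: [0.999, 0.038, 0.004, 0.003]
contact_force: [0.2, -1.0, 0.7]
width: 0.0599
grip_force: 0.0
```

```bash
python3 - <<'E'
from h import *
s=arm.state();p,d=eyes.read_camera("wrist");cv2.imwrite("pics/w5.png",p[:,:,::-1]);np.savez("pics/w5.npz",p=p,d=d)
print(s["position"],s["tool_rot"],s["width"])
E
```

```text
[ 0.4943841  -0.29175845  0.19497743] [0.99924981 0.03841122 0.00399653 0.00290287] 0.059891491396353434
```

View pics/w5.png

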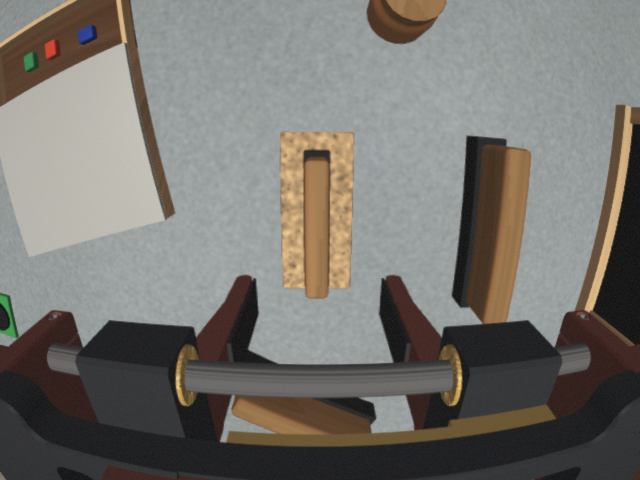

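The scraper stands upright on the pad: body top (304–329,157) to (304–328,298), pad corners (280,132), (353,132), (350,288) and (283,288).

```bash
python3 - <<'E'
from h import *
s=arm.state(); f=lambda uv,z:(wpx(s,uv,z)*1000)[:,:2].round(1)
P=f([(280,132),(353,132),(350,288),(283,288)],.004);S=f([(304,157),(329,157),(328,298),(304,298)],.066);print(P.tolist(),S.tolist(),P.mean(0),S.mean(0))
Q=R.from_quat(s["tool_rot"]).as_matrix()
print("tilt fix rotvec (tool)",(R.from_matrix(Q).inv()*R.from_quat([np.cos(.0375),np.sin(.0375),0,0])).as_rotvec())
E
```

```text
[[567.9, -250.2], [573.1, -317.9], [416.6, -330.6], [411.3, -261.5]] [[550.8, -276.0], [552.3, -295.1], [433.8, -304.5], [432.2, -283.9]] [ 492.225 -290.05 ] [ 492.275 -289.875]
tilt fix rotvec (tool) [ 0.00328884 -0.00415023  0.00180682]
```

>>> inch_along:
  rows:
    - [[0.052,-0.948,0,0,0,0,0.07],[0.052,-0.948,0,0,0,0,0.07],[0.052,-0.948,0,0,0,0,0.07],[0.052,-0.948,0,0,0,0,0.07],[0.052,-0.948,0,0,0,0,0.07],[0.052,-0.948,0,0,0,0,0.07],[0.052,-0.948,0,0,0,0,0.07],[0.052,-0.948,0,0,0,0,0.07],[0.052,-0.948,0,0,0,0,0.07],[0.052,-0.948,0,0,0,0,0.07],[0.052,-0.948,0,0,0,0,0.07],[0,0,0,0,0,0,0.07]]

```text
time: 13.8
position: [0.4792, 0.236, 0.1854]
tool_rot: [0.999, 0.042, -0.002, -0.0]
contact_force: [-0.8, -1.1, -0.4]
width: 0.0699
grip_force: 0.0
```

>>> inch_along:
  rows:
    - [[0.052,-0.948,0,0,0,0,0.06],[0.052,-0.948,0,0,0,0,0.06],[0,0,0,0,0,0,0.06],[0,0,0,0,0,0,0.06]]

```text
time: 14.2
position: [0.4785, 0.3261, 0.1862]
tool_rot: [0.999, 0.039, -0.002, 0.001]
contact_force: [0.4, -0.6, 0.2]
width: 0.0599
grip_force: 0.0
```

```bash
python3 - <<'E'
from h import *
s=arm.state();p,d=eyes.read_camera("wrist");cv2.imwrite("pics/w6.png",p[:,:,::-1]);np.savez("pics/w6.npz",p=p,d=d)
Q=R.from_quat(s["tool_rot"]).as_matrix();print(s["position"],s["q"],s["width"],Q[:,2])
E
```

```text
[0.47846522 0.32612793 0.1861533 ] [ 5.39876955e-01  3.40061038e-02  1.35457403e+00 -5.89308268e-04
  1.75709865e+00  2.03233622e+00] 0.059938813664742664 [-0.00320731 -0.00259715 -0.99999148]
```

View pics/w6.png

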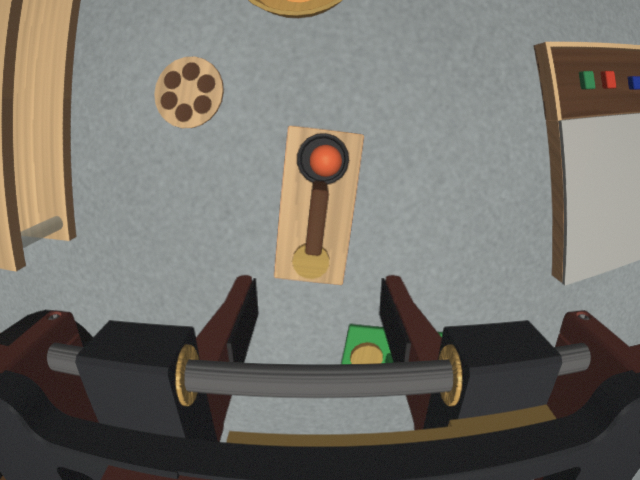

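The wrist view shows the tray with corners (290,126), (363,135), (343,284) and (274,277). Its fin top runs from about (320,186) to (314,254), and the ball sits in its pocket at (325,160).

```bash
python3 - <<'E'
from h import *
s=arm.state(); f=lambda uv,z:(wpx(s,uv,z)*1000)[:,:2].round(1)
P=f([(290,126),(363,135),(343,284),(274,277)],.008);c=P.mean(0);print("tray",P.tolist(),c,np.linalg.norm(np.diff(P,axis=0),axis=1))
e=P[0]+P[1]-P[2]-P[3];print("deg",np.degrees(np.arctan2(e[1],e[0])))
z=np.load("pics/w6.npz")["p"];hsv=cv2.cvtColor(z,cv2.COLOR_RGB2HSV)
m=((hsv[...,2]<95)&(hsv[...,1]>100)).astype(np.uint8);m[:187]=0;m[256:]=0;m[:,:300]=0;m[:,335:]=0
v,u=np.nonzero(m);print("fin px",u.mean(),v.mean(),u.min(),u.max(),v.min(),v.max(),"->",f([(u.mean(),v.mean())],.06))
for r in (195,205,220,235,245): q=u[v==r];print(r,q.min(),q.max(),f([(q.min(),r),(q.max(),r)],.06).tolist())
Q=R.from_quat(s["tool_rot"]).as_matrix();print("tool x deg",np.degrees(np.arctan2(Q[1,0],Q[0,0])))
f0=np.load("pics/scene0.npz");p,w,h=cloud("scene",f0["p"],f0["d"]);g=w[box(w,.25,.55,.1,.45,-.01,.12)&(h[...,0]>50)&(h[...,0]<75)&(h[...,1]>150)]*1000
print("green",g.min(0),g.max(0),rect(g/1000),"fin",rect(g[g[:,2]>30]/1000))
E
```

```text
tray [[558.1, 357.0], [555.3, 290.4], [408.2, 294.9], [410.4, 364.3]] [483.   326.65] [ 66.65883287 147.16881463  69.43486156]
deg -2.2921623951676993
fin px 318.7621776504298 212.189111747851 306 327 187 254 -> [[492.2 326. ]]
195 312 327 [[505.6, 332.4], [506.5, 320.6]]
205 311 326 [[497.5, 332.6], [498.4, 320.8]]
220 309 324 [[485.1, 333.3], [486.1, 321.3]]
235 307 322 [[472.5, 334.0], [473.4, 321.9]]
245 306 320 [[463.9, 334.3], [464.8, 322.9]]
tool x deg 4.399400197973721
green [283.35802566 139.38626733   4.34593402] [358.7149998  287.6855982   64.67680567] (array([322.5, 213.7]), array([146. ,  70.7]), 86.4) fin (array([323.1, 213.1]), array([53.6, 13. ]), 87.8)
```

In the tool's units: 0.045 m is 0.9, 0.0045 m is 0.09, 0.122 rad / 1.5708 = 0.0777.

>>> inch_along:
  rows:
    - [[0,0,0,0,0,0.0777,0.06],[0.09,-0.024,0.4,0,0,0,0.06],[0,0,0.9,0,0,0,0.06],[0,0,0.9,0,0,0,0.06],[0,0,0.6,0,0,0,0.06],[0,0,0.2,0,0,0,0.06],[0,0,0,0,0,0,0.06],[0,0,0,0,0,0,0.06]]

```text
time: 15.05
position: [0.4848, 0.3272, 0.0408]
tool_rot: [1.0, -0.023, 0.001, -0.001]
contact_force: [0.5, -0.1, -0.1]
width: 0.0601
grip_force: 0.0
```

```bash
python3 - <<'E'
from h import *
s=arm.state();Q=R.from_quat(s["tool_rot"]).as_matrix();t=np.array([.483,.3272,.023])
print("deg",np.degrees(np.arctan2(Q[1,0],Q[0,0])),"move",Q.T@(t-s["position"]),"tilt",Q[:2,2])
E
```

```text
deg -2.645450706208576 move [-1.84342986e-03  6.97922807e-05  1.77616685e-02] tilt [0.00248031 0.00132259]
```

In the tool's units: 0.009 m is 0.18, 0.007 m is 0.14.

>>> inch_along:
  rows:
    - [[-0.036,0,0.18,0,0,0,0.06],[0,0,0.14,0,0,0,0.06],[0,0,0,0,0,0,0.06],[0,0,0,0,0,0,0.025],[0,0,0,0,0,0,0.02],[0,0,0,0,0,0,0.016],[0,0,0,0,0,0,0.01],[0,0,0,0,0,0,0],[0,0,0,0,0,0,0],[0,0,0,0,0,0,0]]
  grip_force: 30

```text
time: 16.05
position: [0.4819, 0.3275, 0.0227]
tool_rot: [1.0, -0.023, 0.0, -0.0]
contact_force: [-0.4, 0.8, 0.5]
width: 0.014
grip_force: 30.0
```

```bash
python3 - <<'E'
from h import *
s=arm.state();Q=R.from_quat(s["tool_rot"]).as_matrix();print(Q[:2,2],s["width"],s["q"])
E
```

```text
[7.97347527e-05 1.11796969e-04] 0.014013233820290589 [5.38498875e-01 9.84488154e-02 1.57932027e+00 5.54010305e-05
 1.46369778e+00 2.15447424e+00]
```

In the tool's units: -0.012 m is -0.24, -0.009 m is -0.18.

>>> inch_along:
  rows:
    - [[0,0,-0.04,0,0,0,0],[0,0,-0.1,0,0,0,0],[0,0,-0.18,0,0,0,0],[0,0,-0.24,0,0,0,0],[0,0,-0.24,0,0,0,0],[0,0,-0.18,0,0,0,0],[0,0,-0.1,0,0,0,0],[0,0,-0.04,0,0,0,0],[0,0,0,0,0,0,0]]

```text
time: 16.95
position: [0.4819, 0.3274, 0.0788]
tool_rot: [1.0, -0.023, 0.0, -0.0]
contact_force: [0.2, -1.3, -2.8]
width: 0.014
grip_force: 30.0
```

```bash
python3 - <<'E'
from h import *
s=arm.state();Q=R.from_quat(s["tool_rot"]).as_matrix();print(Q[:2,2],s["ft_torque"])
for n in("scene","side"):
    p,w,h=cloud(n);H,S,V=h[...,0],h[...,1],h[...,2]
    m=box(w,.38,.58,.25,.41,.045,.11)
    sl=w[m&(w[...,2]<.078)&(S>80)&(V>60)&(H>12)];sl=sl[(sl[:,2]>.054)]
    A=np.c_[sl[:,:2]-[.482,.327],np.ones(len(sl))];k=np.linalg.lstsq(A,sl[:,2],rcond=None)[0]
    r=abs(A@k-sl[:,2])<.003;k=np.linalg.lstsq(A[r],sl[r,2],rcond=None)[0];print(n,"slab slope x,y,z",k,r.sum())
    b=w[m&(H<12)&(S>190)&(V>90)];print(" ball",b.mean(0).round(4),b[:,2].max(),len(b))
E
```

```text
[0.00024665 0.00012421] [0.08047613 0.05403183 0.02753908]
scene slab slope x,y,z [-0.0057161  -0.00756382  0.06493563] 1041
 ball [0.534  0.3271 0.0884] 0.09629220015850248 167
side slab slope x,y,z [-0.00892684  0.00716792  0.06429776] 345
 ball [0.5234 0.3137 0.0874] 0.09777714795082426 41
```

In the tool's units: -0.012 m is -0.24, -0.009 m is -0.18.

>>> inch_along:
  rows:
    - [[0,0,-0.04,0,0,0,0],[0,0,-0.1,0,0,0,0],[0,0,-0.18,0,0,0,0],[0,0,-0.24,0,0,0,0],[0,0,-0.24,0,0,0,0],[0,0,-0.24,0,0,0,0],[0,0,-0.18,0,0,0,0],[0,0,-0.16,0,0,0,0],[0,0,-0.1,0,0,0,0],[0,0,-0.02,0,0,0,0],[0.008,0.04,0,0,0,0,0],[0.016,0.08,0,0,0,0,0]]

```text
time: 18.25
position: [0.4825, 0.3212, 0.1529]
tool_rot: [1.0, -0.022, -0.001, 0.0]
contact_force: [0.1, -0.2, -3.1]
width: 0.0139
grip_force: 30.0
```

>>> inch_along:
  rows:
    - [[0.026,0.12,0,0,0,0,0],[0.034,0.16,0,0,0,0,0],[0.042,0.2,0,0,0,0,0],[0.05,0.24,0,0,0,0,0],[0.06,0.28,0,0,0,0,0],[0.06,0.28,0,0,0,0,0],[0.06,0.28,0,0,0,0,0],[0.06,0.28,0,0,0,0,0],[0.06,0.28,0,0,0,0,0],[0.06,0.28,0,0,0,0,0],[0.06,0.28,0,0,0,0,0],[0.06,0.28,0,0,0,0,0]]

```text
time: 19.45
position: [0.5078, 0.1709, 0.1536]
tool_rot: [1.0, -0.023, 0.0, -0.0]
contact_force: [-0.1, 0.6, -3.5]
width: 0.0139
grip_force: 30.0
```

>>> inch_along:
  rows:
    - [[0.06,0.28,0,0,0,0,0],[0.06,0.28,0,0,0,0,0],[0.06,0.28,0,0,0,0,0],[0.06,0.28,0,0,0,0,0],[0.06,0.28,0,0,0,0,0],[0.06,0.28,0,0,0,0,0],[0.06,0.28,0,0,0,0,0],[0.05,0.24,0,0,0,0,0],[0.042,0.2,0,0,0,0,0],[0.034,0.16,0,0,0,0,0],[0.026,0.12,0,0,0,0,0],[0.016,0.08,0,0,0,0,0]]

```text
time: 20.65
position: [0.5309, 0.0325, 0.1536]
tool_rot: [1.0, -0.023, -0.0, -0.0]
contact_force: [0.4, 0.2, -3.3]
width: 0.014
grip_force: 30.0
```

```bash
python3 - <<'E'
from h import *
s=arm.state();Q=R.from_quat(s["tool_rot"]).as_matrix()
print("move",Q.T@(np.array([.5395,-.0255,.153])-s["position"]),Q[:2,2])
E
```

```text
move [0.01124817 0.05755673 0.00058335] [-5.44944987e-05  8.29915183e-05]
```

In the tool's units: 0.009 m is 0.18, 0.007 m is 0.14.

>>> inch_along:
  rows:
    - [[0.02,0.1,0,0,0,0,0],[0.028,0.14,0,0,0,0,0],[0.034,0.18,0,0,0,0,0],[0.036,0.18,0,0,0,0,0],[0.036,0.18,0,0,0,0,0],[0.028,0.14,0,0,0,0,0],[0.02,0.1,0,0,0,0,0],[0.014,0.08,0,0,0,0,0],[0.006,0.03,0,0,0,0,0],[0,0,0,0,0,0,0],[0,0,0,0,0,0,0],[0,0,0,0,0,0,0]]

```text
time: 21.85
position: [0.5393, -0.0237, 0.1536]
tool_rot: [1.0, -0.022, -0.0, -0.0]
contact_force: [-0.3, 0.1, -3.3]
width: 0.0136
grip_force: 30.0
```

```bash
python3 - <<'E'
from h import *
s=arm.state();Q=R.from_quat(s["tool_rot"]).as_matrix()
print("move",Q.T@(np.array([.5395,-.0255,.153])-s["position"]),Q[:2,2])
p,d=eyes.read_camera("wrist");q,d2=eyes.read_camera("scene");cv2.imwrite("pics/w7.png",cv2.resize(np.hstack([p,q])[:,:,::-1],(800,300),interpolation=cv2.INTER_AREA))
p,w,h=cloud("scene",q,d2);H,S,V=h[...,0],h[...,1],h[...,2]
m=box(w,.42,.66,-.1,.06,.12,.165)&(S>80)&(V>60)&(H>12);sl=w[m&(w[...,2]<.148)]
print("slab",rect(sl),np.median(sl,axis=0))
E
```

```text
move [0.0002797  0.00174014 0.00064707] [-6.76897341e-06  7.22584588e-05]
slab (array([539.2, -21.1]), array([152.1,  71.9]), -3.0) [ 0.54456525 -0.00334249  0.13972214]
```

View pics/w7.png

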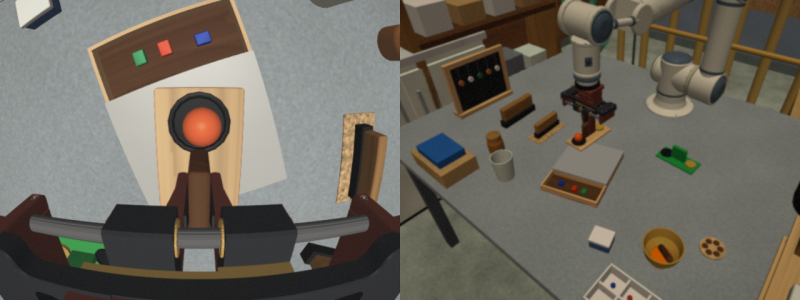

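The wrist view shows the ball in its pocket at (202,125) and the tray over the board. The chips are in the trough at (139,58), (165,47) and (203,38). I'll make a tiny nudge, settle, and hand in.

The rows are not in the units I measure in: shifts go in shares of 50 mm and turns go in shares of pi/2 rad. I convert before sending: 0.0008 m is 0.016.

>>> inch_along:
  rows:
    - [[0,0.016,0,0,0,0,0],[0,0.016,0,0,0,0,0],[0,0,0,0,0,0,0],[0,0,0,0,0,0,0],[0,0,0,0,0,0,0],[0,0,0,0,0,0,0],[0,0,0,0,0,0,0],[0,0,0,0,0,0,0],[0,0,0,0,0,0,0],[0,0,0,0,0,0,0],[0,0,0,0,0,0,0],[0,0,0,0,0,0,0]]

```text
time: 23.15
position: [0.5392, -0.0256, 0.1536]
tool_rot: [1.0, -0.023, -0.0, 0.0]
contact_force: [-0.5, 0.4, -3.8]
width: 0.0139
grip_force: 30.0
```

```bash
python3 -c "
from cell import arm
print(arm.finish_job())"
```

```text
the job is handed in; nothing more can be done
None
```

I handed the job in at about 23 s: all three chips are in the trough, the scraper stands on the middle of its pad, and the tray is held level about 10 cm above the middle of the board with the ball in its pocket.

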